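# Set the tube viewer's dial and hold the sample up with the cam lever

## Robot

A 6-joint arm with a two-finger parallel gripper is mounted at the origin on a cart in front of the work surface, level with it; the furniture and walls round the work are solid. World frame = base frame: x ahead of the robot, y to its left, z up, the work surface at z = 0. Lengths are in m, angles in rad, forces in N, time in s.
With the tool pointing down it reaches from about 0.3 to 0.875 m from the base axis. Payload 6.4 kg.
Tool frame: the origin (TCP) lies midway between the tips of the shut fingers; the grasp point (between the pads) lies 19 mm behind it (grip_depth is the distance from the TCP to the grasp point, in m); z points along the fingers, y is the direction in which the jaws open and shut (so a half turn about z gives the same grasp; the last joint's range is limited). The gripper opens to 85 mm and grips with 20 to 120 N. Pads are 22 mm wide; open, the fingers measure 114 mm over their backs; the gripper's body (76 mm by 85 mm) begins 54 mm behind the grasp point. The pads swing forward as they close: fully open they stand 13 mm farther back than shut.
Start: joints at [-1.476, 0.181, 1.607, -0, 1.354, -0.206], TCP at [0.17, -0.549, 0.192] pointing down, gripper open.
Joint ranges: [-2.99, 2.99], [-0.89, 2.07], [0.3, 2.58], [-1.14, 4.28], [0, 2.63], [-3.12, 3.12]. Speed limits (rad/s): [2.57, 2.57, 3.01, 3.14, 3.14, 3.14].

## Interface

Orientations are given as a rotation vector (axis times angle).
In Python, from cell import move_pose, line_to, set_joints, command_gripper, dwell, solve_ik, snapshot, Unreachable, close_job, read_time_s, read_joint_pos, read_joint_velocities, read_effort, read_tool_pos, read_tool_rot, read_ft_force, read_torque, read_width, grip_depth gives the robot as it stands. Calls block until the motion is done:
- move_pose(position, orientation): joint-space move of the TCP to a pose.
- line_to(position, ori=None, vel=0.15, force_limit=None): straight line of the TCP; ori=None keeps the orientation; vel is the mean speed in m/s. With force_limit (N) it stops when the force on the tool has changed by that much, and returns True; else False.
- set_joints(angles): joint-space move.
- command_gripper(opening): opening from 0.0 (shut) to 1.0 (fully open); the grip force is fixed at half the most; returns when the fingers have stopped.
- dwell(seconds).
- solve_ik(position, orientation): joint angles nearest the present ones, or None.
- snapshot(name): name is "scene" or "top"; returns a dict with "pixels" (400x640x3 uint8, red, green, blue), "mtx" (3x3 intrinsics, pixels), "R" (3x3) and "t" (3): a world point X has camera coordinates R X + t. Camera axes: x right, y down, z forward; pixel columns grow to the right and rows downward; lengths in m; the calibration is good to about 2 mm. A picture is of the moment at which its call begins. There is no depth.
A pose or a line that the arm cannot do raises Unreachable and nothing moves.
- close_job(): hands the job in, once; it reports no verdict.
Readings, each from a call of its own:
- read_time_s(): time.
- read_joint_pos(): joint angles.
- read_joint_velocities(): joint speeds.
- read_effort(): joint torques, N m.
- read_tool_pos(): TCP position.
- read_tool_rot(): TCP orientation.
- read_ft_force(): force on the tool from outside, world axes, zero at the start.
- read_torque(): the same for the moment, N m.
- read_width(): opening from 0.0 (shut) to 1.0 (fully open).
Only numpy, scipy, OpenCV 4.12 (cv2) and the standard library are available. Lean on these libraries where they do the work, as an engineer would, in place of code of your own. Each camera call takes 0.05 s, during which the arm holds its last target.

## Task

Get the sample tube in the small tube viewer ready for reading: first, with the carrier still down, turn the dial knob until its white pointer lines up with the green mark, and let go of the knob. Then swing the red-handled cam lever up until it stands straight up, where its cam lifts the tube highest, and finish while holding it there: the lever is sprung and falls back if released. Do not touch the tube, and leave the other things on the table where they are.

Things in the scene. Friction and masses are not known exactly. Their poses are not given: they have to be found in the camera images.
- viewer: The tube viewer, fixed to the table: white base plate 140 (x) x 250 (y) x 12 mm with a grey pedestal and dial on its +y side, a tube carrier in front of an upright light panel (top 112 mm above the table) in the middle and the cam lever on its -y side. Origin: centre of the plate's underside, on the table. Its -x side faces the robot at yaw 0. It stands anywhere on the middle of the table, turned up to 0.3 rad either way.
- dial: Black dial disc, 84 mm across, 6 mm thick, on the pedestal round the knob; it carries one green mark at its rim (and small grey ticks). Origin: centre of its underside, on the knob's axis, 36 mm above the table. The green mark lies in the direction of the dial's own -x axis. The dial is fixed and cannot be turned, but its yaw differs from start to start, up to 0.35 rad from the viewer's.
- dial_mark (a point): Middle of the green mark on the dial's top face, 36 mm from the knob's axis. Its axes are the dial's.
- knob (a joint): Angle of the knob about its upright axis, rad; grows anticlockwise seen from above; stops at -1.7 and 1.7; stays where it is left (friction 0.05 N m). At 0 the white pointer points along the viewer's -x. Starts between -1.15 and -0.85, so it must be turned anticlockwise by 0.5 to 1.5 rad. The pointer is at the green mark when this angle equals the dial's yaw minus the viewer's yaw.
- knob_grip (a point): Point on the knob's axis near the middle of its bar grip, 67 mm above the table. The grip is an upright black bar 50 mm long (along the pointer), 13 mm wide and 30 mm tall (46 to 76 mm above the table) on a round skirt 58 mm across whose top is 46 mm above the table. Grasp it across the 13 mm. The point's x axis runs along the bar, its -x towards the white pointer.
- knob_pointer (a point): Tip of the white pointer at the rim of the knob's skirt, 28 mm from the knob's axis; turns with the knob. Its axes are the knob's: the pointer points along -x.
- lever (a joint): Angle of the cam lever about its level axle (the viewer's y axis), rad. 0: at rest on its stop, leaning towards the viewer's -x (front), 10 degrees above level. Grows as the handle swings up and back. 1.4: straight up, highest lift of the tube. Further on the tube sinks again; end stop at 2.0. A spring returns it: about 2 N at the handle to leave rest and about 3 N to hold it up.
- lever_handle (a point): Middle of the red handle of the cam lever: a round bar 15 mm thick and 48 mm long, parallel to the viewer's y axis, sticking out to -y from the end of the steel lever arm, with a slightly thicker end cap; about 24 mm free to each side along the bar. Moves on a circle of 75 mm about the axle. At rest it is 71 mm above the table, at the top 133 mm. It is fixed to the arm, so it turns in the grip. The point's axes turn with the lever (y stays along the bar).
- lever_axle (a point): Point on the lever's level axle beside the middle of the handle: centre of the handle's circle, 58 mm above the table. Its axes are the viewer's. The handle's middle is at: this point + 75 mm x (x: sin(lever - 1.4), z: cos(lever - 1.4)) in the viewer's axes.
- carrier (a joint): Lift of the blue tube carrier, m: 0 with the lever at rest, 0.0124 with the lever straight up.
- well (a point): Floor of the carrier's round well, in which the tube stands; 20 mm above the table when the carrier is down.
- sample_tube: Loose screw-cap sample tube, 20x20x94 mm, red cap, standing upright in the carrier's 18 mm wide, 30 mm deep well. Origin: centre of its underside. Do not touch it.
- timer: White push-button timer 60x64x18 mm lying on the left of the table; bystander. Origin: centre of its underside.
- tip_carton: Small white and green carton 46x85x60 mm on the right of the table; bystander. Origin: centre of its underside.
- marker_blue: Blue felt marker, 15x138x12 mm, lying on the front left of the table; bystander. Origin: centre of its underside.

How it is judged:
By the outcome, as a careful person would: the job done as asked, in the order asked, and still so for the second after the job is handed in, while the arm keeps its last pose, push and grip.
It also fails if it takes over 42 s, if anything falls off the work surface, if the arm or the gripper's body presses on something with over 40 N, if the wrist force passes 120 N, or if a joint passes its speed limit or range.

## Working session

There is one attempt and no reset: what is moved stays moved. The work goes in short steps, each a Python script; the robot and the scene stay as the last script left them, time stands still between calls to the robot, and variables do not carry over. Pictures are saved under pics/ and viewed, and the job is handed in when it is done.

```bash
mkdir -p pics; ls
python3 - <<'E'
from cell import *
import cv2,numpy as np,pickle
print(read_time_s(), grip_depth if not callable(grip_depth) else grip_depth())
for n in("scene","top"):
    s=snapshot(n); cv2.imwrite(f"pics/{n}0.png",s["pixels"][:,:,::-1]); pickle.dump(s,open(n+"0.pkl","wb"))
    print(n,s["mtx"].tolist(),s["R"].tolist(),s["t"].tolist())
print(read_tool_rot(), read_width())
E
```

```text
pics
0.0 0.0187
scene [[408.0649173310454, 0.0, 318.2247403992326], [0.0, 408.0649173310454, 201.9001906128558], [0.0, 0.0, 1.0]] [[-0.5713666439423293, -0.820648384053548, -0.00874001947254341], [-0.5266765489147497, 0.3748179990012786, -0.7629700390237658], [0.6294060462160568, -0.43133246733231007, -0.6463747609643287]] [0.2900493043604479, 0.33946053957022165, 1.0469110812049094]
top [[474.92907768072746, 0.0, 323.1419107606978], [0.0, 474.92907768072746, 203.22881228515132], [0.0, 0.0, 1.0]] [[-0.009234416782509948, -0.999901602116601, -0.01055990678658186], [-0.9938866778504095, 0.010339724031575443, -0.10991979666296375], [0.11001816730960089, 0.009480305459491276, -0.9938843628260944]] [0.006658862138234442, 0.5218623514587243, 1.7411707098558353]
[-3.10454959e+00 -4.70443402e-01 -1.43878379e-04] 0.9989099740260944
```

View pics/scene0.png

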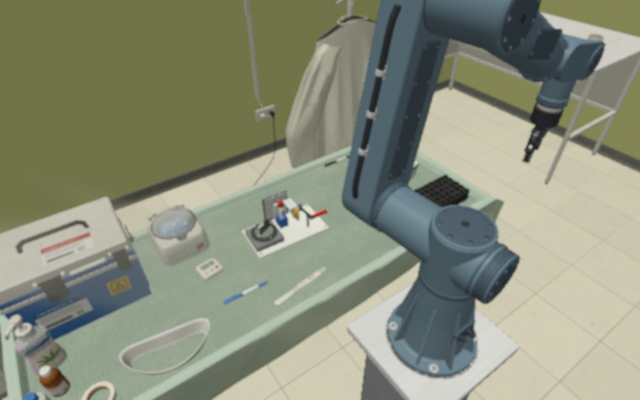

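View pics/top0.png

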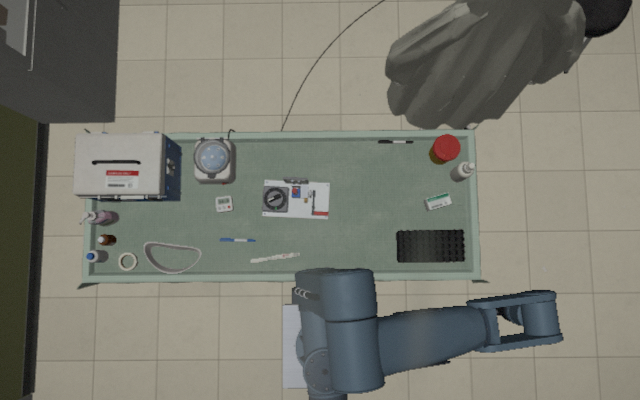

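Run:
```python
import cv2
a=cv2.imread("pics/top0.png")[170:226,254:338]; cv2.imwrite("pics/topc.png",cv2.resize(a,None,fx=9,fy=9,interpolation=cv2.INTER_CUBIC))
a=cv2.imread("pics/scene0.png")[182:257,234:334]; cv2.imwrite("pics/scenec.png",cv2.resize(a,None,fx=8,fy=8,interpolation=cv2.INTER_CUBIC))
```

```text
(no output)
```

View pics/topc.png

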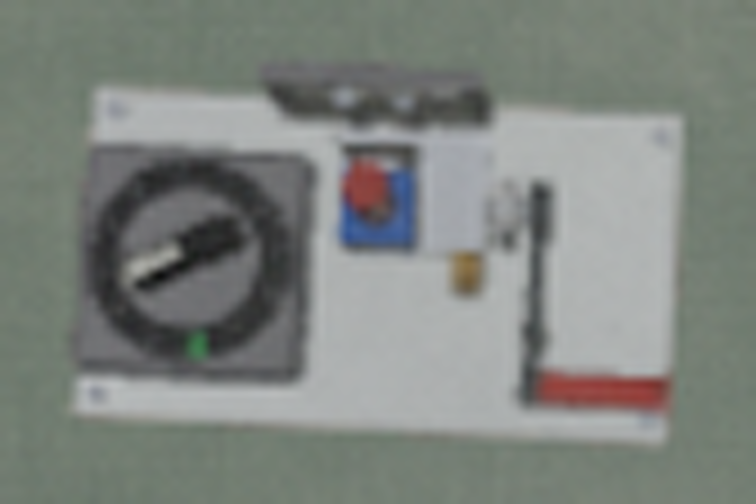

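View pics/scenec.png

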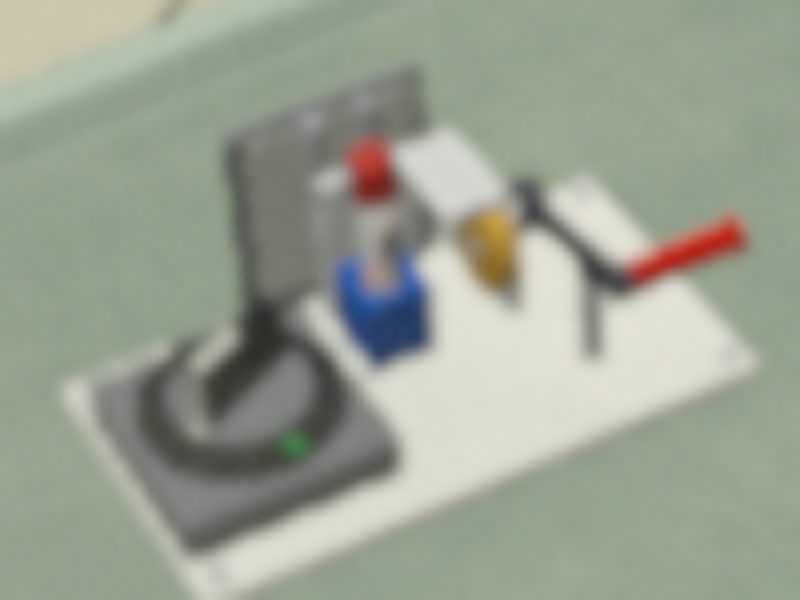

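```bash
cat > h.py <<'E'
import numpy as np,pickle,cv2
from scipy.optimize import least_squares
from scipy.spatial.transform import Rotation as Rn
def ray(s,px,z):
    d=s["R"].T@(np.linalg.inv(s["mtx"])@np.array([px[0],px[1],1.])); c=-s["R"].T@s["t"]
    return c+d*(z-c[2])/d[2]
def proj(s,X):
    p=s["mtx"]@(s["R"]@np.asarray(X)+s["t"]); return p[:2]/p[2]
def un(p,off,f): return (np.array(p)+.5)/f-.5+np.array(off)
E
python3 - <<'E'
from h import *
T=pickle.load(open("top0.pkl","rb"));S=pickle.load(open("scene0.pkl","rb"))
tp=lambda *p:un(p,(254,170),9); sp=lambda *p:un(p,(234,182),8)
# corners order: far-left(+x,+y), far-right, near-right, near-left
L=np.array([[.07,.125,.012],[.07,-.125,.012],[-.07,-.125,.012],[-.07,.125,.012]])
tc=[tp(97,88),tp(683,116),tp(665,442),tp(74,412)]
sc=[sp(62,385),sp(592,172),sp(760,365)]
def pts(v): 
    R=Rn.from_euler('z',v[2]).as_matrix(); return L@R.T+np.array([v[0],v[1],0])
def fit(useT,useS):
    def r(v):
        P=pts(v);o=[]
        if useT:o+=[proj(T,P[i])-tc[i] for i in range(4)]
        if useS:o+=[proj(S,P[i])-sc[i] for i in range(3)]
        return np.concatenate(o)
    f=least_squares(r,[.5,0,0]);return f.x,f.fun
for a in((1,0),(0,1),(1,1)):
    x,f=fit(*a);print(a,x.round(4),f.round(2))
v=x
R=Rn.from_euler('z',v[2]).as_matrix()
loc=lambda X:(R.T@(X-np.array([v[0],v[1],0]))).round(4)
for n,p,z in(("dialc",(188,260),.042),("mark",(198,346),.042),("ptr",(128,275),.076),("barend",(243,228),.076),("h_in",(540,388),.071),("h_out",(668,391),.071),("cap",(368,186),.114)):
    X=ray(T,tp(*p),z);print("T",n,X.round(4),loc(X))
for n,p,z in(("mark",(296,443),.042),("ptr",(200,430),.046),("h_in",(628,276),.071),("h_out",(740,232),.071),("cap",(368,155),.114),("dialc",(246,400),.042)):
    X=ray(S,sp(*p),z);print("S",n,X.round(4),loc(X))
E
```

```text
(1, 0) [ 0.5414  0.1049 -0.0614] [-0.45 -0.46  0.34 -0.28  0.45  0.39 -0.35  0.32]
(0, 1) [ 0.541   0.1087 -0.065 ] [-0.26 -0.14 -0.06  0.31  0.31 -0.19]
(1, 1) [ 0.5415  0.1065 -0.061 ] [-0.88 -0.47 -0.09 -0.31  0.03  0.37 -0.76  0.32  0.26 -0.38  0.24 -0.05
  0.75 -0.67]
T dialc [0.5402 0.1818 0.042 ] [-0.0059  0.0751  0.042 ]
T mark [0.5045 0.1776 0.042 ] [-0.0412  0.0687  0.042 ]
T ptr [0.5302 0.2022 0.076 ] [-0.0171  0.0948  0.076 ]
T barend [0.5488 0.1557 0.076 ] [0.0043 0.0496 0.076 ]
T h_in [0.4831 0.0363 0.071 ] [-0.054  -0.0737  0.071 ]
T h_out [ 0.4814 -0.0154  0.071 ] [-0.0526 -0.1253  0.071 ]
T cap [0.5601 0.1024 0.114 ] [ 0.0188 -0.0029  0.114 ]
S mark [0.5062 0.18   0.042 ] [-0.0397  0.0712  0.042 ]
S ptr [0.5302 0.2085 0.046 ] [-0.0175  0.1011  0.046 ]
S h_in [0.4845 0.0391 0.071 ] [-0.0527 -0.0708  0.071 ]
S h_out [ 0.4802 -0.0123  0.071 ] [-0.0539 -0.1223  0.071 ]
S cap [0.5623 0.1085 0.114 ] [0.0207 0.0033 0.114 ]
S dialc [0.5382 0.1842 0.042 ] [-0.008   0.0773  0.042 ]
```

```bash
cat >> h.py <<'E'
def rect(s,z,c,half=.055,N=600):
    # world top-view at height z; image up=+x, left=+y
    src=[];dst=[]
    for a,b in((1,1),(1,-1),(-1,-1),(-1,1)):
        src.append(proj(s,[c[0]+a*half,c[1]+b*half,z])); dst.append([(1-b)/2*N-.5,(1-a)/2*N-.5])
    H=cv2.getPerspectiveTransform(np.float32(src),np.float32(dst))
    return cv2.warpPerspective(s["pixels"][:,:,::-1],H,(N,N),flags=cv2.INTER_CUBIC)
def r2w(p,c,half=.055,N=600): return np.array([c[0]+half*(1-2*(p[1]+.5)/N),c[1]+half*(1-2*(p[0]+.5)/N)])
E
python3 - <<'E'
from h import *
from cell import *
out=[]
for n in("top","scene"):
    fr=[snapshot(n) for _ in range(4)]
    s=fr[0]; px=np.mean([f["pixels"].astype(float) for f in fr],0); print(n,"noise",np.std([f["pixels"].astype(float) for f in fr],0).mean())
    s["pixels"]=px.round().astype(np.uint8); pickle.dump(s,open(n+"1.pkl","wb"))
    c=(.540,.182)
    im=rect(s,.042,c)
    p=px@np.eye(3); g=np.clip(px[:,:,1]-np.maximum(px[:,:,0],px[:,:,2])-25,0,None)
    q=proj(s,[.505,.178,.042]).round().astype(int); w=np.zeros_like(g); w[q[1]-5:q[1]+6,q[0]-5:q[0]+6]=g[q[1]-5:q[1]+6,q[0]-5:q[0]+6]
    yy,xx=np.mgrid[:400,:640]; gc=((w*xx).sum()/w.sum(),(w*yy).sum()/w.sum()); print("green",gc,w.sum(),ray(s,gc,.042))
    k=600/.11
    cv2.circle(im,(300,300),int(.042*k),(0,0,255),1);cv2.circle(im,(300,300),2,(0,0,255),-1)
    out.append(im)
cv2.imwrite("pics/rect1.png",cv2.resize(np.hstack(out),(800,400),interpolation=cv2.INTER_AREA))
E
```

```text
top noise 1.0167275532252655
green (np.float64(275.6589147286822), np.float64(207.80620155038758)) 32.25 [0.5052355  0.17719982 0.042     ]
scene noise 0.7111049669205292
green (np.float64(270.38186813186815), np.float64(237.0934065934066)) 91.0 [0.50596697 0.18076635 0.042     ]
```

View pics/rect1.png

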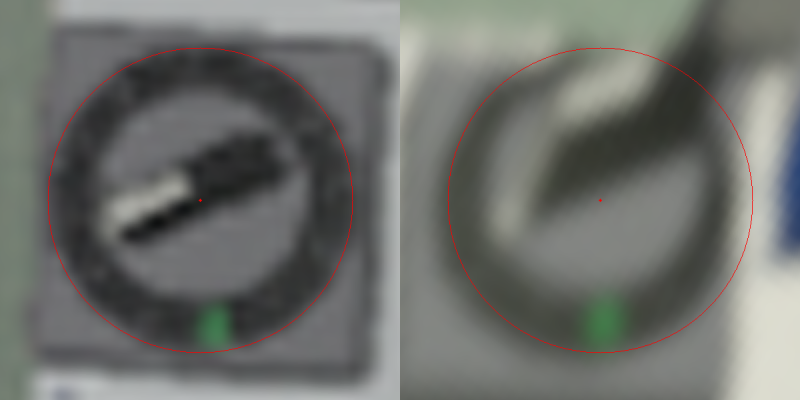

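Run:
```python
from h import *
from scipy.optimize import minimize
from scipy.ndimage import map_coordinates
for n,c0 in(("top",(.5405,.1825)),("scene",(.539,.1855))):
    s=pickle.load(open(n+"1.pkl","rb")); g=s["pixels"].astype(float).mean(2)
    th=np.linspace(0,2*np.pi,180,endpoint=False)
    if n=="scene": th=th[(np.cos(th)<.3)]   # near half visible
    def samp(c,r,z):
        P=np.array([proj(s,[c[0]+r*np.cos(t),c[1]+r*np.sin(t),z]) for t in th]); return map_coordinates(g,[P[:,1],P[:,0]],order=3)
    for lab,r,z,sg in(("outer",.042,.042,1),("skirt",.029,.046,-1)):
        f=lambda c:-sg*np.median(samp(c,r+.003,z)-samp(c,r-.003,z)) if 0 else -sg*np.clip(samp(c,r+.003,z)-samp(c,r-.003,z),-30,30).mean()
        o=min((minimize(f,np.array(c0)+d,method="Nelder-Mead",options=dict(xatol=1e-5,initial_simplex=np.array(c0)+np.array([[0,0],[.002,0],[0,.002]])+d)) for d in np.random.default_rng(0).normal(0,.001,(5,2))),key=lambda o:o.fun)
        print(n,lab,o.x.round(4),round(o.fun,2))
```

```text
top outer [0.5416 0.1824] -28.3
top skirt [0.5412 0.181 ] -29.56
scene outer [0.5381 0.1859] -29.56
scene skirt [0.5398 0.1854] -29.18
```

```bash
cat >> h.py <<'E'
def ori(psi): return (Rn.from_euler('z',psi)*Rn.from_euler('x',np.pi)).as_rotvec()
E
python3 - <<'E'
from h import *
from cell import *
for off in(0,np.pi,-np.pi):
  for psi in(-1.19,.14):
    print(off,psi,[np.round(solve_ik([.540,.184,z],ori(psi+off)),3).tolist() for z in(.2,.052)])
for off in(0,np.pi):
  print("lever",np.round(solve_ik([.482,.012,.052],ori(-.061+np.pi/2+off)),3), np.round(solve_ik([.482,.012,.052],ori(-.061-np.pi/2+off)),3))
E
```

```text
0 -1.19 [[0.12, 0.164, 1.61, -0.0, 1.368, 2.881], [0.12, 0.335, 1.724, -0.0, 1.083, 2.881]]
0 0.14 [[0.12, 0.164, 1.61, -0.0, 1.368, 1.551], [0.12, 0.335, 1.724, -0.0, 1.083, 1.551]]
3.141592653589793 -1.19 [[0.12, 0.164, 1.61, 0.0, 1.368, -0.26], [0.12, 0.335, 1.724, 0.0, 1.083, -0.26]]
3.141592653589793 0.14 [[0.12, 0.164, 1.61, 0.0, 1.368, -1.59], [0.12, 0.335, 1.724, 0.0, 1.083, -1.59]]
-3.141592653589793 -1.19 [[0.12, 0.164, 1.61, 0.0, 1.368, -0.26], [0.12, 0.335, 1.724, 0.0, 1.083, -0.26]]
-3.141592653589793 0.14 [[0.12, 0.164, 1.61, 0.0, 1.368, -1.59], [0.12, 0.335, 1.724, 0.0, 1.083, -1.59]]
lever [-0.222  0.157  1.949 -0.     1.036 -0.161] [-0.222  0.157  1.949 -0.     1.036  2.981]
lever [-0.222  0.157  1.949 -0.     1.036  2.981] [-0.222  0.157  1.949 -0.     1.036 -0.161]
```

Run:
```python
from h import *
from cell import *
p=np.pi
move_pose([.540,.184,.2],ori(-1.19+p)); command_gripper(.5)
print(read_time_s(),read_tool_pos(),read_ft_force(),read_width())
hit=line_to([.540,.184,.10],force_limit=8)
s=snapshot("scene"); t=snapshot("top")
for n,q in(("scene",s),("top",t)):
    u=proj(q,[.54,.184,.07]).astype(int); a=q["pixels"][u[1]-40:u[1]+40,u[0]-50:u[0]+50,::-1]
    cv2.imwrite(f"pics/{n}2.png",cv2.resize(a,None,fx=6,fy=6,interpolation=cv2.INTER_CUBIC))
print(hit,read_time_s())
```

```text
3.875 [0.53999999 0.18395795 0.19999284] [ 1.59376556 -0.29304698 -0.28909433] 0.5008965136105683
False 4.7917
```

View pics/scene2.png

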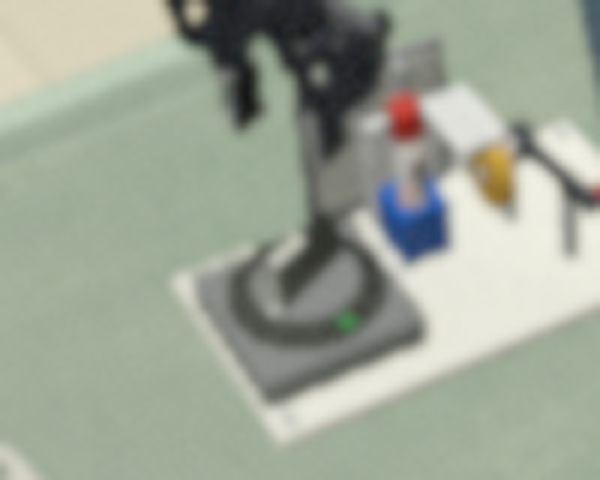

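Run:
```python
from h import *
S=pickle.load(open("scene1.pkl","rb"))
u=proj(S,[.54,.184,.07]).astype(int)-[50,40]
a=np.array([np.cos(-1.19+np.pi/2),np.sin(-1.19+np.pi/2)])
for k in(-.021,.021):
  for z in(.10,.106): print((proj(S,[.54+k*a[0],.184+k*a[1],z])-u)*6)
print((proj(S,[.54,.184,.076])-u)*6)
```

```text
[328.11290253 216.67087316]
[327.05240569 207.90301438]
[263.79179651 186.39122856]
[262.54652258 177.65439243]
[300.26785798 235.89334825]
```

View pics/top2.png

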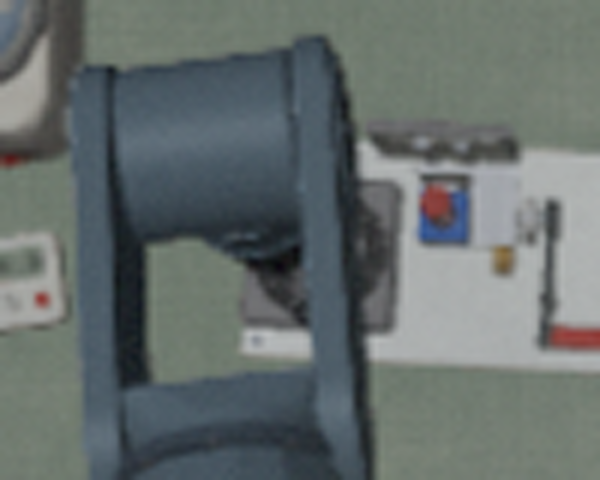

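Run:
```python
from h import *
from cell import *
print(read_time_s(),read_tool_pos(),read_ft_force(),read_width(),read_joint_pos(),read_tool_rot())
q=snapshot("scene"); u=proj(q,[.54,.184,.07]).astype(int); a=q["pixels"][u[1]-50:u[1]+20,u[0]-40:u[0]+40,::-1]
cv2.imwrite(f"pics/scene3.png",cv2.resize(a,None,fx=8,fy=8,interpolation=cv2.INTER_CUBIC))
for z in(.1,.2,.3): print((proj(q,[.54,.184,z])-u+[40,50])*8)
```

```text
4.7917 [0.5411727  0.18415785 0.10148124] [0.14105597 1.0490027  0.38286053] 0.5011166382168553 [ 1.20467511e-01  2.67660982e-01  1.69613798e+00 -3.92481058e-05
  1.17512812e+00 -2.60380892e-01] [1.75966117 2.60007746 0.00270179]
[314.29590327 348.56343725]
[287.32260492 144.03097354]
[257.21780057 -84.24699699]
```

View pics/scene3.png

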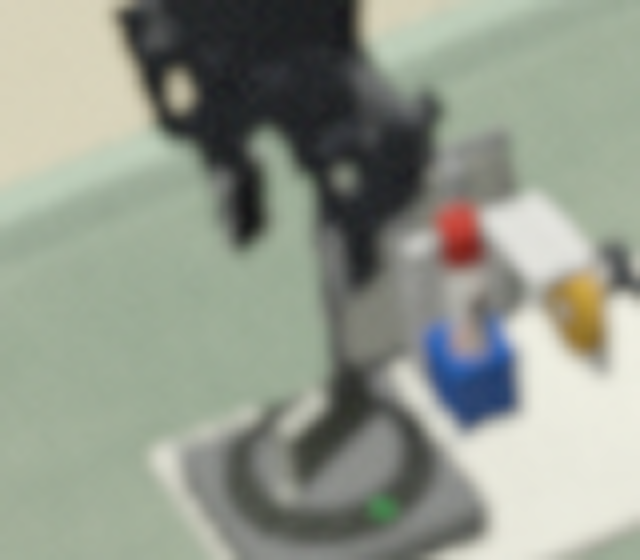

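Run:
```python
from h import *
S=pickle.load(open("scene0.pkl","rb"))
for z in(.192,.205,.24,.265): print(z,proj(S,[.17,-.549,z]))
d=np.array([1,0]) 
T=pickle.load(open("top0.pkl","rb"))
print(proj(T,[.17,-.549,.2]))
a=S["pixels"][90:180,490:590,::-1];cv2.imwrite("pics/s0g.png",cv2.resize(a,None,fx=6,fy=6,interpolation=cv2.INTER_CUBIC))
```

```text
0.192 [524.98631857 168.92922115]
0.205 [526.33031806 165.49219104]
0.24 [530.0396393  156.00628799]
0.265 [532.77341961 149.01515046]
[491.61391637 302.50720372]
```

View pics/s0g.png

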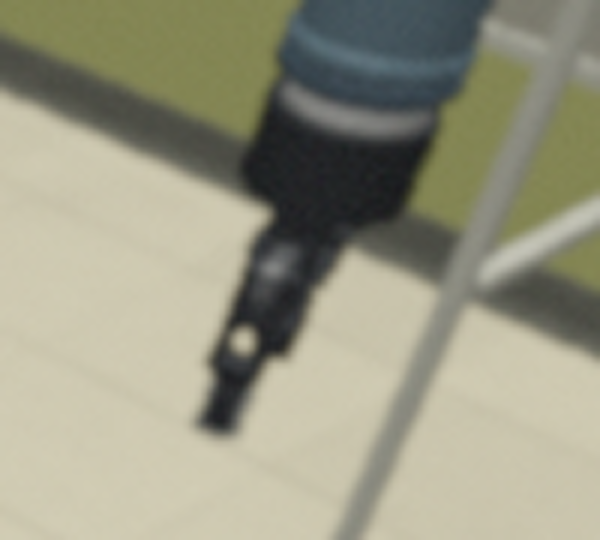

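Run:
```python
from h import *
from cell import *
command_gripper(.2)
print(read_time_s(),read_tool_pos(),read_width())
q=snapshot("scene"); u=proj(q,[.54,.184,.07]).astype(int); a=q["pixels"][u[1]-60:u[1]+15,u[0]-40:u[0]+40,::-1]
cv2.imwrite(f"pics/scene4.png",cv2.resize(a,None,fx=8,fy=8,interpolation=cv2.INTER_CUBIC))
for z in(.1,.12,.14,.18): print((proj(q,[.541,.184,z])-u+[40,60])*8)
```

```text
5.2083 [0.54007127 0.18400607 0.10016362] 0.19946506508038597
[313.02233466 427.11722156]
[307.843759   387.93550958]
[302.55521604 347.92177205]
[291.63391325 265.28991178]
```

View pics/scene4.png

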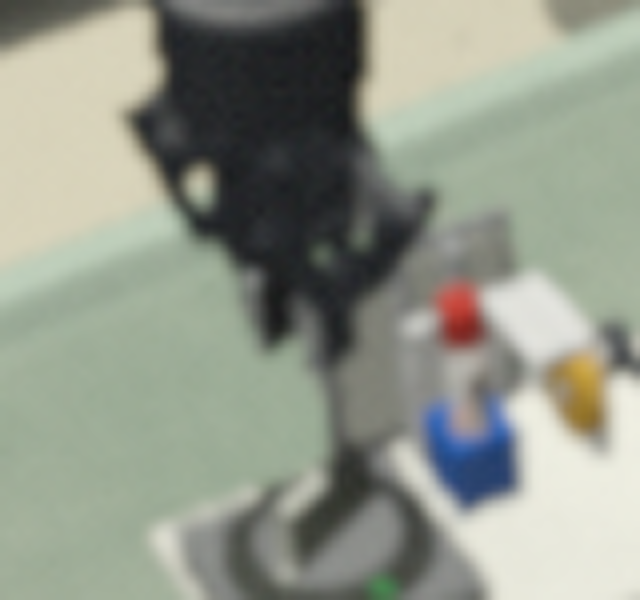

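Run:
```python
from h import *
from cell import *
q=snapshot("top"); u=proj(q,[.54,.184,.07]).astype(int); a=q["pixels"][u[1]-35:u[1]+25,u[0]-40:u[0]+40,::-1]
im=cv2.resize(a,None,fx=10,fy=10,interpolation=cv2.INTER_CUBIC)
print(-q["R"].T@q["t"])
for xy,c in(((.54,.184),(0,0,255)),((.577,.158),(255,0,0))):
  for z in(.1,.14,.2,.3,.4):
    p=(proj(q,[*xy,z])-u+[40,35]+.5)*10-.5; print(xy,z,p.round()); cv2.circle(im,tuple(p.round().astype(int).tolist()),3,c,-1)
cv2.imwrite("pics/top4.png",im)
S=snapshot("scene")["pixels"];cv2.imwrite("pics/scene5.png",S[:,:,::-1])
```

```text
[ 0.32717312 -0.01524454  1.78795566]
(0.54, 0.184) 0.1 [405. 350.]
(0.54, 0.184) 0.14 [391. 336.]
(0.54, 0.184) 0.2 [370. 313.]
(0.54, 0.184) 0.3 [330. 272.]
(0.54, 0.184) 0.4 [285. 224.]
(0.577, 0.158) 0.1 [477. 247.]
(0.577, 0.158) 0.14 [465. 231.]
(0.577, 0.158) 0.2 [447. 204.]
(0.577, 0.158) 0.3 [413. 156.]
(0.577, 0.158) 0.4 [373. 100.]
```

View pics/top4.png

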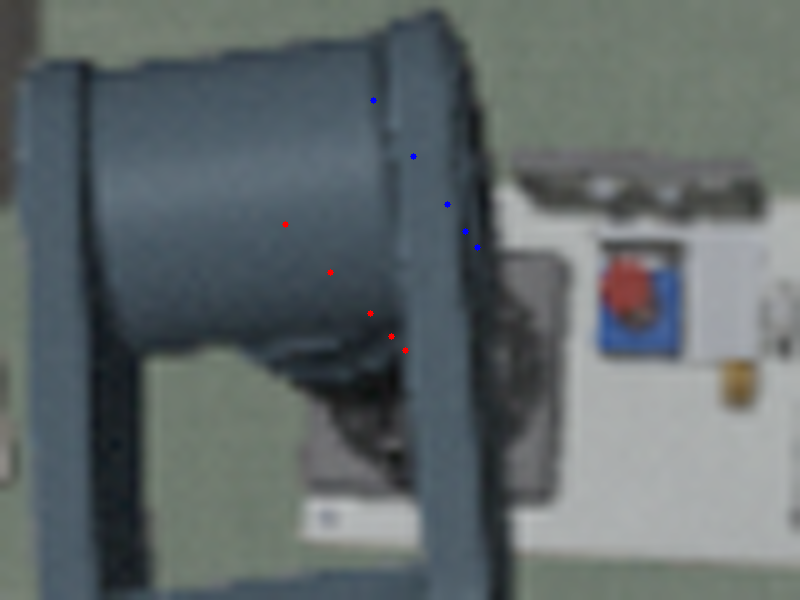

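View pics/scene5.png

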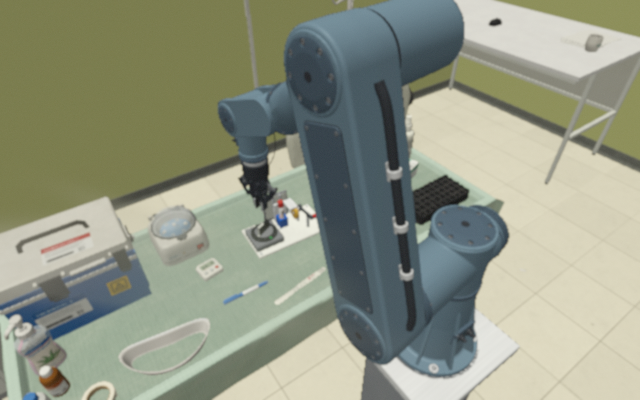

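Run:
```python
from h import *
from cell import *
command_gripper(.5)
hit=line_to([.540,.184,.055],vel=.1,force_limit=6)
print(hit,read_time_s(),read_tool_pos(),read_ft_force())
q=snapshot("scene"); u=proj(q,[.54,.184,.07]).astype(int); a=q["pixels"][u[1]-50:u[1]+25,u[0]-40:u[0]+40,::-1]
cv2.imwrite(f"pics/scene6.png",cv2.resize(a,None,fx=8,fy=8,interpolation=cv2.INTER_CUBIC))
for z in(.055,.076,.1): print((proj(q,[.541,.184,z])-u+[40,50])*8)
```

```text
False 6.325 [0.54010472 0.18400374 0.05500427] [ 0.21152095  0.57054482 -0.063328  ]
[324.28942169 432.36532604]
[319.09623841 393.07309107]
[313.02233466 347.11722156]
```

View pics/scene6.png

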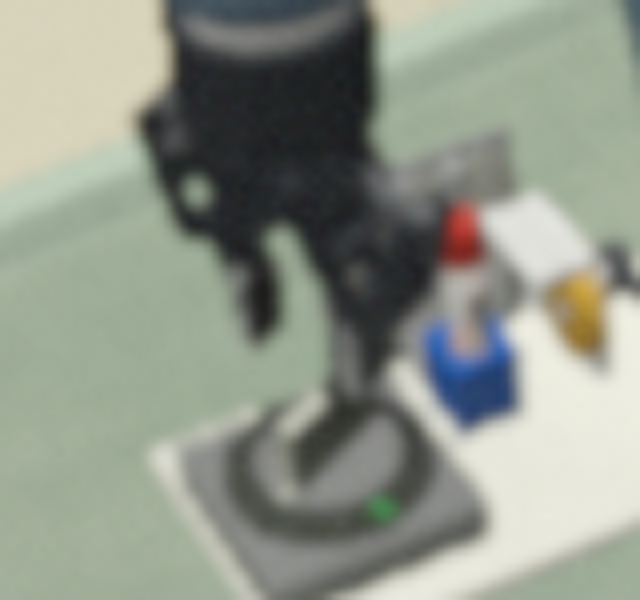

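Run:
```python
from h import *
S=pickle.load(open("scene1.pkl","rb")); s=S
u=proj(s,[.54,.184,.07]).astype(int); a=s["pixels"][u[1]-40:u[1]+30,u[0]-40:u[0]+40,::-1]
im=cv2.resize(a,None,fx=8,fy=8,interpolation=cv2.INTER_CUBIC); im2=im.copy()
f=lambda X:tuple((((proj(s,X)-u+[40,40])+.5)*8-.5).round().astype(int).tolist())
c=np.array([.539,.1856]);d=np.array([np.cos(-1.19),np.sin(-1.19)]);n=np.array([-d[1],d[0]])
P=[[*(c+a*.025*d+b*.0065*n),z] for z in(.076,.046) for a,b in((1,1),(1,-1),(-1,-1),(-1,1))]
for i in range(4):
    for j,k in((i,(i+1)%4),(4+i,4+(i+1)%4),(i,i+4)): cv2.line(im,f(P[j]),f(P[k]),(0,0,255),1)
cv2.imwrite("pics/bar.png",cv2.resize(np.hstack([im,im2]),(800,350)))
```

```text
(no output)
```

View pics/bar.png

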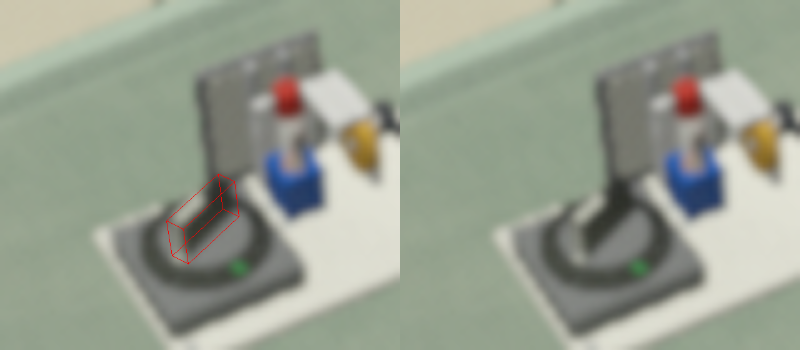

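Run:
```python
from h import *
from cell import *
for w in(.22,.17,.13):
    command_gripper(w); print(w,read_time_s(),read_width(),read_ft_force().round(2),read_torque().round(3),read_tool_pos().round(4))
```

```text
0.22 6.7333 0.21690895150752446 [-0.48 -0.92  1.25] [-0.01   0.046 -0.003] [0.5403 0.184  0.0554]
0.17 6.9583 0.17084410486883256 [-0.05 -0.08 -0.21] [ 0.021 -0.009 -0.033] [0.54   0.184  0.0551]
0.13 7.175 0.12920432412454422 [ 1.01 -0.87  0.25] [-0.059 -0.023 -0.02 ] [0.54  0.184 0.055]
```

Run:
```python
from h import *
from cell import *
command_gripper(.5)
hit=line_to([.540,.184,.028],vel=.06,force_limit=5)
print(hit,read_time_s(),read_tool_pos(),read_ft_force())
q=snapshot("scene"); u=proj(q,[.54,.184,.07]).astype(int); a=q["pixels"][u[1]-50:u[1]+25,u[0]-40:u[0]+40,::-1]
cv2.imwrite(f"pics/scene7.png",cv2.resize(a,None,fx=8,fy=8,interpolation=cv2.INTER_CUBIC))
```

```text
False 8.1833 [0.53979932 0.18397112 0.02761082] [-0.3161797   0.36033218 -0.20782149]
```

View pics/scene7.png

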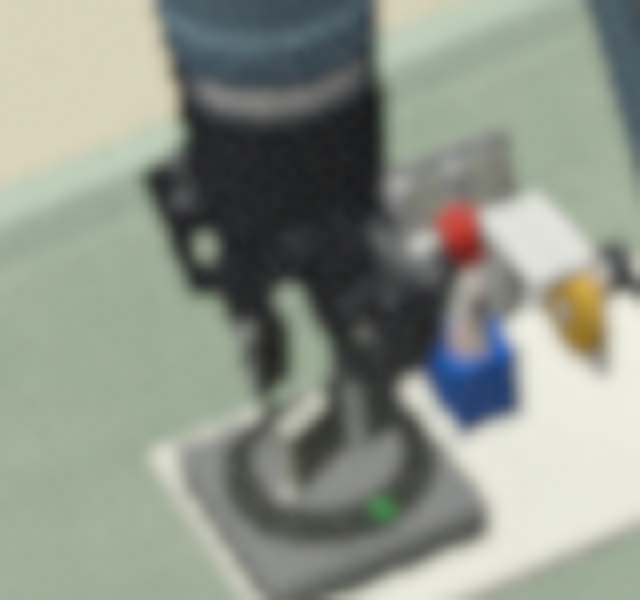

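Run:
```python
from h import *
from cell import *
hit=line_to([.540,.184,.015],vel=.06,force_limit=5)
print(hit,read_time_s(),read_tool_pos(),read_ft_force())
for w in(.25,.2,.17,.15):
    command_gripper(w); print(w,read_time_s(),read_width(),read_ft_force().round(2),read_torque().round(3),read_tool_pos().round(4))
    if np.linalg.norm(read_ft_force())>5: break
```

```text
False 8.6 [0.53941692 0.18391426 0.01437747] [ 0.10155947 -0.4840742  -0.17043306]
0.25 8.9417 0.25065168782099667 [0.24 0.   0.64] [-0.001 -0.02  -0.013] [0.5402 0.184  0.0152]
0.2 9.1667 0.19828524263258732 [-0.56 -0.35 -0.43] [ 0.003 -0.036 -0.026] [0.54   0.184  0.0151]
0.17 9.3833 0.16917266813716608 [ 1.11  1.05 -1.43] [ 0.133 -0.249 -0.002] [0.5404 0.1842 0.0152]
0.15 9.6 0.15075328263811663 [ 4.54  1.54 -1.72] [ 0.31  -0.671  0.05 ] [0.5409 0.1842 0.0153]
```

Run:
```python
from h import *
from cell import *
line_to([.5411,.1844,.015],vel=.03)
print(read_ft_force().round(2),read_torque().round(3),read_tool_pos().round(4))
command_gripper(.0); print(read_time_s(),read_width(),read_ft_force().round(2),read_torque().round(3),read_tool_pos().round(4))
```

```text
[ 0.   -0.92  3.64] [-0.137 -0.02   0.01 ] [0.5409 0.1842 0.0152]
10.0667 0.1388473718949024 [-0.31 -0.83  4.39] [-0.177  0.138  0.055] [0.5409 0.1842 0.0154]
```

Run:
```python
from h import *
from cell import *
j0=read_joint_pos()
for k in(.1,.3,.5,.7):
    j=j0.copy(); j[5]-=k; set_joints(j)
    f=read_ft_force(); print(k,read_time_s(),f.round(2),read_torque().round(3),read_joint_pos()[5].round(3),read_tool_pos().round(4),round(read_width(),4))
    if np.linalg.norm(f)>20: break
```

```text
0.1 10.3167 [0.36 0.03 2.54] [-0.078 -0.148 -0.005] -0.357 [0.5408 0.1841 0.0154] 0.1379
0.3 10.625 [-1.24 -1.98  4.19] [-0.245  0.111  0.019] -0.554 [0.5407 0.1841 0.0154] 0.1389
0.5 10.9333 [-1.48 -3.67  4.92] [-0.421  0.37   0.084] -0.752 [0.5405 0.1839 0.0154] 0.1349
0.7 11.2417 [-2.73 -4.03  6.1 ] [-0.484  0.425  0.058] -0.952 [0.5404 0.1837 0.0154] 0.1374
```

```bash
cat >> h.py <<'E'
def psi_now():
    from cell import read_tool_rot
    M=Rn.from_rotvec(read_tool_rot()).as_matrix(); return np.arctan2(-M[1,0],-M[0,0])  # bar yaw (tool x is flipped)
E
python3 - <<'E'
from h import *
from cell import *
p=psi_now(); j0=read_joint_pos(); print(p)
tot=.14-p
for k in(.25,.5,.75,1):
    j=j0.copy(); j[5]-=tot*k; set_joints(j)
    f=read_ft_force(); print(read_time_s(),f.round(2),read_torque().round(3),psi_now(),read_joint_pos()[5].round(3),read_tool_pos().round(4),round(read_width(),4))
    if np.linalg.norm(f)>20: break
q=snapshot("scene"); u=proj(q,[.54,.184,.07]).astype(int); a=q["pixels"][u[1]-50:u[1]+25,u[0]-40:u[0]+40,::-1]
cv2.imwrite(f"pics/scene8.png",cv2.resize(a,None,fx=8,fy=8,interpolation=cv2.INTER_CUBIC))
E
```

```text
-0.4974473005706269
11.5083 [-2.53 -3.    4.09] [-0.349  0.182  0.021] -0.3465395032115786 -1.103 [0.5403 0.1836 0.0154] 0.1385
11.7833 [-1.08 -4.06  5.  ] [-0.578  0.258  0.055] -0.18719236098530254 -1.262 [0.5402 0.1834 0.0154] 0.1378
12.0583 [-2.31 -3.85  5.22] [-0.713  0.273  0.067] -0.02764357936361994 -1.422 [0.5402 0.1832 0.0154] 0.141
12.3333 [-2.18 -5.05  5.71] [-0.832  0.305  0.045] 0.13174401722312803 -1.581 [0.5402 0.1831 0.0154] 0.1369
```

View pics/scene8.png

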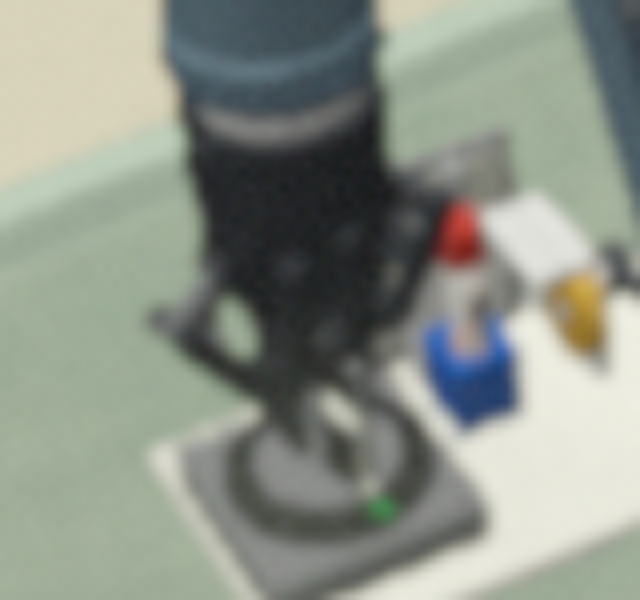

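Run:
```python
from h import *
from cell import *
command_gripper(.3); print(read_ft_force().round(2),read_width())
line_to([.5402,.1831,.09],vel=.15,force_limit=10)
print(read_time_s(),read_tool_pos())
# go to lever hover
v=np.array([.5412,.1068]);R=Rn.from_euler('z',-.0615).as_matrix()[:2,:2]
h=v+R@np.array([-.0533,-.098]); print("handle",h)
move_pose([h[0]-.0,h[1],.14],ori(-.0615-np.pi/2)); 
print(read_time_s(),read_tool_pos(),read_joint_pos())
for n in("top","scene"):
    fr=[snapshot(n) for _ in range(2)]
    s=fr[0]; s["pixels"]=np.mean([f["pixels"].astype(float) for f in fr],0).round().astype(np.uint8); pickle.dump(s,open(n+"9.pkl","wb"))
    cv2.imwrite(f"pics/{n}9.png",s["pixels"][:,:,::-1])
a=[]
for n,c in(("top",(.5412,.1818)),("scene",(.539,.1856))):
    s=pickle.load(open(n+"9.pkl","rb")); im=rect(s,.046,c,N=800); a.append(im)
cv2.imwrite("pics/rect9.png",cv2.resize(np.hstack(a),(800,400),interpolation=cv2.INTER_AREA))
```

```text
[-0.48  1.11  0.37] 0.29832389339421633
13.325 [0.53968766 0.18309237 0.08940825]
handle [0.48197756 0.01226116]
17.1167 [0.48198781 0.01233043 0.13996814] [-2.21268815e-01  2.61627758e-02  1.88638073e+00  3.12574855e-05
  1.22911982e+00  2.98147934e+00]
```

View pics/rect9.png

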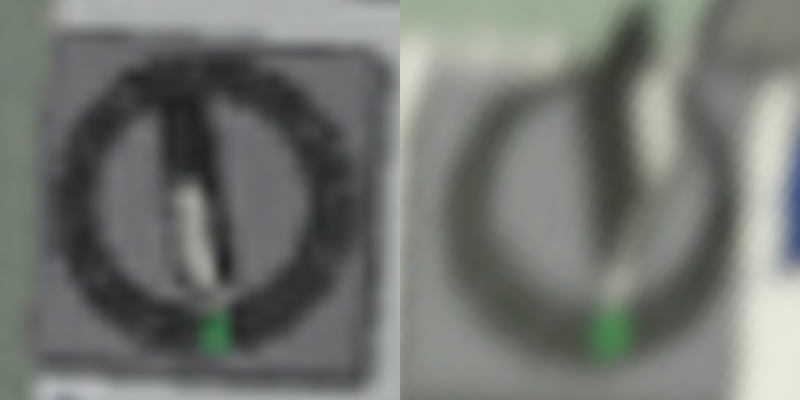

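View pics/scene9.png

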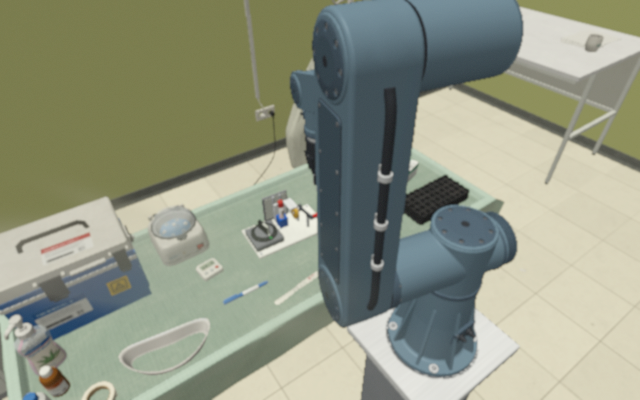

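```bash
python3 - <<'E'
from h import *
from scipy.optimize import minimize
from scipy.ndimage import map_coordinates
for n,c0 in(("top",(.5412,.182)),("scene",(.539,.1856))):
  for k in("1","9"):
    s=pickle.load(open(n+k+".pkl","rb")); px=s["pixels"].astype(float); g=px.mean(2)
    G=px[:,:,1]-np.maximum(px[:,:,0],px[:,:,2])
    q=proj(s,[.5055,.179,.042]).round().astype(int); w=np.zeros_like(G); sl=(slice(q[1]-4,q[1]+5),slice(q[0]-4,q[0]+5)); w[sl]=np.clip(G[sl]-12,0,None)
    yy,xx=np.mgrid[:400,:640]; gm=ray(s,((w*xx).sum()/w.sum(),(w*yy).sum()/w.sum()),.042)[:2]
    th=np.linspace(0,2*np.pi,180,endpoint=False)
    if n=="scene": th=th[np.cos(th)<.3]
    res=[]
    for r,z,sg in((.042,.042,1),(.029,.046,-1)):
      for dl in(.002,.003,.004):
        A=np.c_[np.cos(th),np.sin(th)]
        def samp(c,r):
            P=np.array([proj(s,[c[0]+r*a[0],c[1]+r*a[1],z]) for a in A]); return map_coordinates(g,[P[:,1],P[:,0]],order=3)
        f=lambda c:-np.tanh(sg*(samp(c,r+dl)-samp(c,r-dl))/25).mean()
        o=minimize(f,c0,method="Nelder-Mead",options=dict(xatol=2e-5,initial_simplex=np.array(c0)+np.array([[0,0],[.002,0],[0,.002]])))
        d=o.x-gm; res.append([*o.x,np.arctan2(d[1],d[0]),np.hypot(*d)])
    print(n,k,gm.round(4)); print(np.round(res,4))
E
python3 - <<'E'
import sys; sys.path.insert(0,'.')
from h import *
T=pickle.load(open("top9.pkl","rb")); c=(.5412,.1818)
# bar top at z .076 rectified, large
cv2.imwrite("pics/bar9.png",rect(T,.076,c,half=.04,N=600))
E
```

```text
top 1 [0.5048 0.1776]
[[0.5406 0.1816 0.1111 0.0361]
 [0.5411 0.1817 0.112  0.0366]
 [0.542  0.1812 0.0964 0.0374]
 [0.5409 0.181  0.0937 0.0363]
 [0.5411 0.181  0.0934 0.0365]
 [0.5412 0.181  0.0935 0.0366]]
top 9 [0.5048 0.1776]
[[0.5406 0.1816 0.1114 0.0361]
 [0.541  0.1816 0.112  0.0365]
 [0.5422 0.1811 0.0936 0.0375]
 [0.5398 0.1812 0.1039 0.0352]
 [0.5395 0.1811 0.1029 0.0349]
 [0.5395 0.1811 0.1008 0.0349]]
scene 1 [0.5059 0.1808]
[[0.5384 0.1858 0.1533 0.0328]
 [0.5383 0.1858 0.1522 0.0327]
 [0.5382 0.1857 0.1501 0.0327]
 [0.5397 0.1855 0.1373 0.0341]
 [0.5396 0.1855 0.1389 0.034 ]
 [0.5395 0.1856 0.1435 0.0339]]
scene 9 [0.5058 0.1808]
[[0.5385 0.1858 0.154  0.0331]
 [0.5384 0.1857 0.1519 0.033 ]
 [0.5383 0.1857 0.1499 0.0329]
 [0.5393 0.1855 0.1393 0.0338]
 [0.5392 0.1854 0.1387 0.0337]
 [0.539  0.1854 0.1391 0.0336]]
```

View pics/bar9.png

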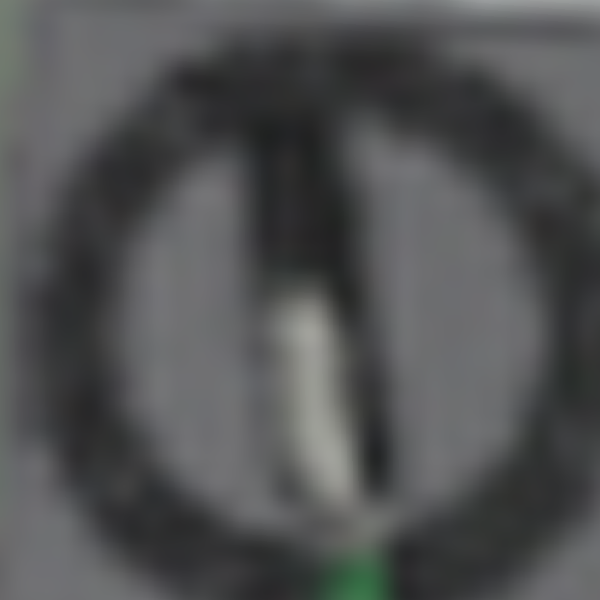

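Run:
```python
from h import *
from cell import *
command_gripper(.4)
hit=line_to([.482,.0123,.05],vel=.15,force_limit=6)
hit2=line_to([.482,.0123,.014],vel=.1,force_limit=4) if not hit else None
print(hit,hit2,read_time_s(),read_tool_pos(),read_ft_force().round(2))
for w in(.27,.23,.2,.18):
    command_gripper(w); f=read_ft_force(); print(w,read_width(),f.round(2),read_torque().round(2))
    if np.hypot(f[0],f[1])>3: break
print(read_time_s(),read_tool_pos())
t=snapshot("top");u=proj(t,[.482,.0123,.07]).astype(int)
cv2.imwrite("pics/top10.png",cv2.resize(t["pixels"][u[1]-40:u[1]+30,u[0]-50:u[0]+50,::-1],None,fx=8,fy=8,interpolation=cv2.INTER_CUBIC))
```

```text
False False 18.825 [0.48233191 0.01226839 0.0144234 ] [-0.08 -0.17 -0.73]
0.27 0.2675564209935964 [ 0.54 -0.74 -0.64] [-0.01  0.   -0.  ]
0.23 0.23120240696446318 [-0.6   0.04  1.1 ] [-0.02 -0.04  0.04]
0.2 0.20037768571227127 [ 0.54 -0.08 -0.15] [ 0.02 -0.02 -0.  ]
0.18 0.18051476717896967 [ 0.08  0.71 -0.41] [ 0.07 -0.01  0.01]
19.7417 [0.48200046 0.0123031  0.01397943]
```

View pics/top10.png

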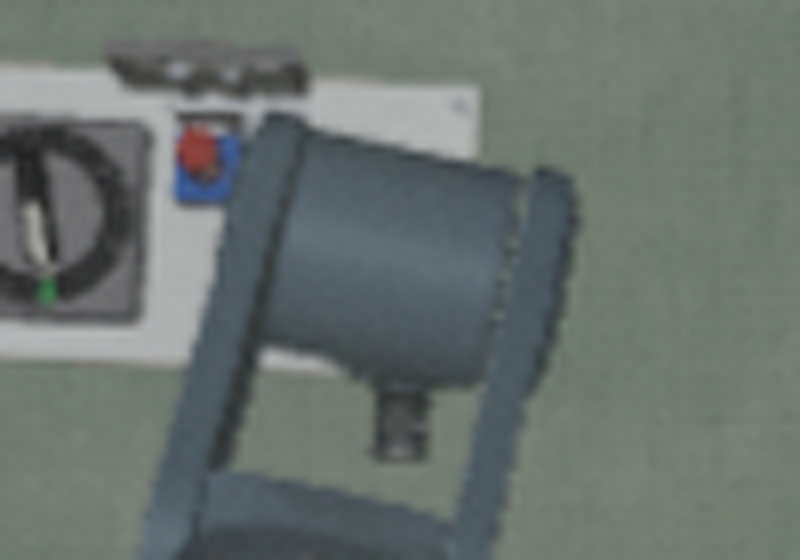

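Run:
```python
from h import *
from cell import *
for w in(.165,.15,.12):
    command_gripper(w); f=read_ft_force(); print(w,read_width(),f.round(2),read_torque().round(2),read_tool_pos().round(4))
    if np.hypot(f[0],f[1])>4: break
print(read_time_s())
S=snapshot("scene"); u=proj(S,[.482,.0123,.07]).astype(int); print(u)
```

```text
0.165 0.16786678014881456 [ 0.1  -0.22  0.28] [0.05 0.07 0.06] [0.482  0.0123 0.014 ]
0.15 0.15827038015141143 [-0.71  0.03  0.77] [ 0.    0.07 -0.  ] [0.482  0.0123 0.014 ]
0.12 0.15375986016796928 [-0.4  -0.18  1.88] [-0.07  0.16  0.02] [0.482  0.0123 0.014 ]
20.4417
[319 213]
```

```bash
cat >> h.py <<'E'
YAW=-.0615
P0=np.array([.482,.0123,.014])
def lev(th):
    dx=.075*(np.sin(th-1.4)-np.sin(-1.4)); dz=.075*(np.cos(th-1.4)-np.cos(-1.4))
    return P0+np.array([dx*np.cos(YAW),dx*np.sin(YAW),dz])
E
python3 - <<'E'
from h import *
from cell import *
command_gripper(0.); print(read_width(),read_ft_force().round(2))
for th in(.12,.25,.4):
    line_to(lev(th).tolist(),vel=.08); print(th,read_time_s(),read_width(),read_ft_force().round(2),(read_tool_pos()-lev(th)).round(4))
    if np.linalg.norm(read_ft_force())>25: break
S=snapshot("scene");cv2.imwrite("pics/scene11.png",S["pixels"][:,:,::-1])
t=snapshot("top");u=proj(t,[.5,.05,.07]).astype(int)
cv2.imwrite("pics/top11.png",cv2.resize(t["pixels"][u[1]-40:u[1]+30,u[0]-50:u[0]+50,::-1],None,fx=8,fy=8,interpolation=cv2.INTER_CUBIC))
E
```

```text
0.1497358041170026 [-1.99  0.54  2.91]
0.12 20.9667 0.15644568225125743 [ 0.12 -0.18 -3.67] [-0.0005  0.0001 -0.0004]
0.25 21.2417 0.15136180550032616 [-4.57  0.1   1.53] [-0.0007  0.      0.0002]
0.4 21.5333 0.15202700450206236 [-9.59 -1.92  4.25] [-0.0015  0.      0.0003]
```

View pics/top11.png

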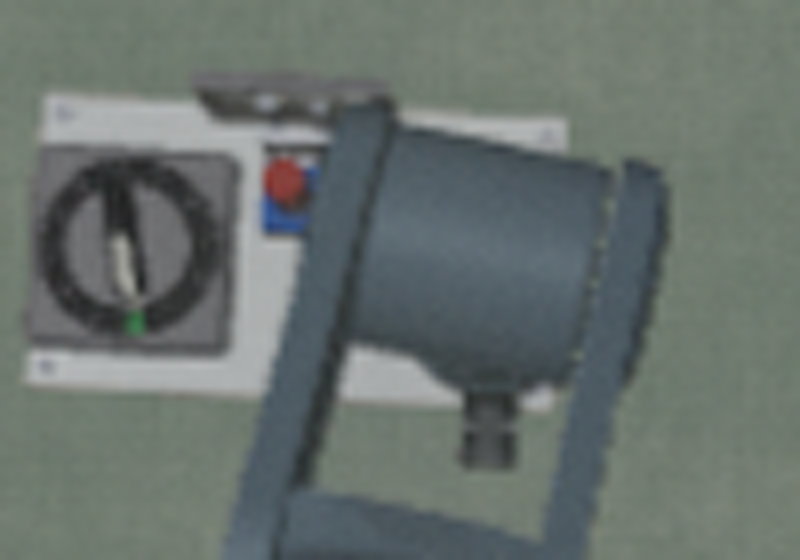

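Run:
```python
from h import *
from cell import *
o=np.zeros(2); ex=np.array([np.cos(YAW),np.sin(YAW),0]); ez=np.array([0,0,1.])
for th in(.4,.55,.7,.85,1.0):
    line_to((lev(th)+o[0]*ex+o[1]*ez).tolist(),vel=.08)
    f=np.mean([read_ft_force()],0); fx,fz=f@ex,f[2]
    r=np.array([np.sin(th-1.4),np.cos(th-1.4)]); t=np.array([r[1],-r[0]])
    fr=fx*r[0]+fz*r[1]; ft=fx*t[0]+fz*t[1]
    print(th,round(read_time_s(),2),round(read_width(),3),"fr",fr.round(1),"ft",ft.round(1),"fy",f[1].round(1),(read_tool_pos()-P0).round(4),o.round(4))
    o+=np.clip(.6*fr/6000,-.0015,.0015)*r
    if np.linalg.norm(f)>30: break
np.save("o.npy",o)
S=snapshot("scene");cv2.imwrite("pics/scene12.png",S["pixels"][:,:,::-1])
```

```text
0.4 21.88 0.151 fr 10.3 ft -1.6 fy -1.0 [ 0.0092 -0.0006  0.0281] [0. 0.]
0.55 22.18 0.147 fr 9.5 ft -2.4 fy -1.1 [ 0.0151 -0.001   0.0377] [-0.0009  0.0006]
0.7 22.47 0.154 fr 10.8 ft -4.7 fy -1.9 [ 0.0219 -0.0014  0.0461] [-0.0016  0.0012]
0.85 22.76 0.15 fr 12.0 ft -7.4 fy -1.2 [ 0.0294 -0.0019  0.0532] [-0.0023  0.002 ]
1.0 23.05 0.151 fr 16.2 ft -8.7 fy 0.2 [ 0.0394 -0.0024  0.0603] [-0.0029  0.003 ]
```

View pics/scene12.png

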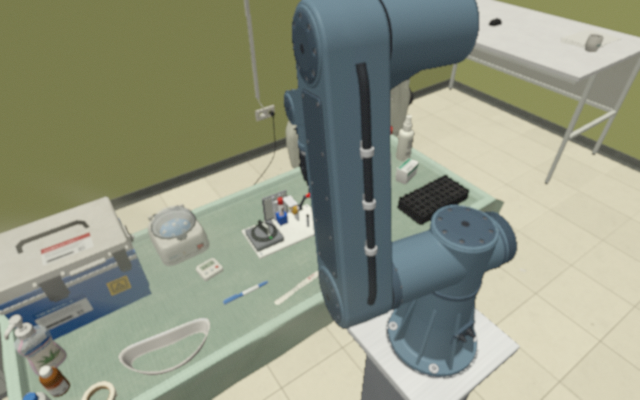

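Run:
```python
from h import *
im=cv2.imread("pics/scene12.png"); S=pickle.load(open("scene9.pkl","rb"))
u=(258,165); f=10
a=cv2.resize(im[165:225,258:328],None,fx=f,fy=f,interpolation=cv2.INTER_CUBIC)
v=np.array([.5412,.1068]);R=Rn.from_euler('z',YAW).as_matrix()[:2,:2]
c=P0[:2]+R@np.array([.0739,0])
for th,col in((.85,(0,255,0)),(1.0,(0,0,255)),(1.15,(255,0,0)),(1.4,(0,255,255))):
    for y in(.024,):
        A=c+R@np.array([0,y]); B=A+R@np.array([.075*np.sin(th-1.4),0])
        p=[((proj(S,X)-u+.5)*f).round().astype(int).tolist() for X in([*A,.058],[*B,.058+.075*np.cos(th-1.4)])]
        cv2.line(a,p[0],p[1],col,1)
cv2.imwrite("pics/lev12.png",a)
```

```text
(no output)
```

View pics/lev12.png

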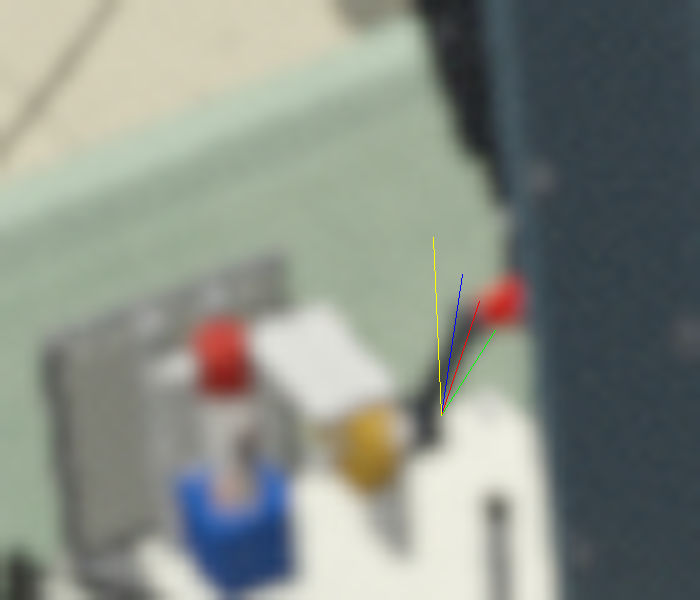

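Run:
```python
from h import *
from cell import *
ex=np.array([np.cos(YAW),np.sin(YAW),0]); ez=np.array([0,0,1.])
p=read_tool_pos()-P0; print((p@ex).round(4),p[2].round(4))
for th in(1.0,1.1,1.2,1.3):
    tgt=lev(th)+.0055*ez
    line_to(tgt.tolist(),vel=.06)
    f=read_ft_force(); p=read_tool_pos()-P0; x=p@ex
    print(th,"est",round(1.4+np.arcsin((x-.0739)/.075),3),round(read_time_s(),2),round(read_width(),3),"F",f.round(1),"M",read_torque().round(2),x.round(4),p[2].round(4))
    if np.linalg.norm(f)>35: break
S=snapshot("scene");cv2.imwrite("pics/lev13.png",cv2.resize(S["pixels"][165:225,258:328,::-1],None,fx=10,fy=10,interpolation=cv2.INTER_CUBIC))
```

```text
0.0393 0.0603
1.0 est 0.972 23.35 0.148 F [-10.3  -0.9   6.8] M [-0.17  2.2  -0.02] 0.0428 0.0624
1.1 est 1.082 23.62 0.148 F [-12.6  -0.8  13.4] M [-0.09  2.52 -0.  ] 0.0504 0.066
1.2 est 1.203 23.9 0.149 F [-7.4 -0.6  9.8] M [-0.08  1.5  -0.  ] 0.0592 0.0681
1.3 est 1.299 24.18 0.146 F [-6.3 -1.2  6.6] M [-0.06  1.35  0.02] 0.0664 0.0686
```

View pics/lev13.png

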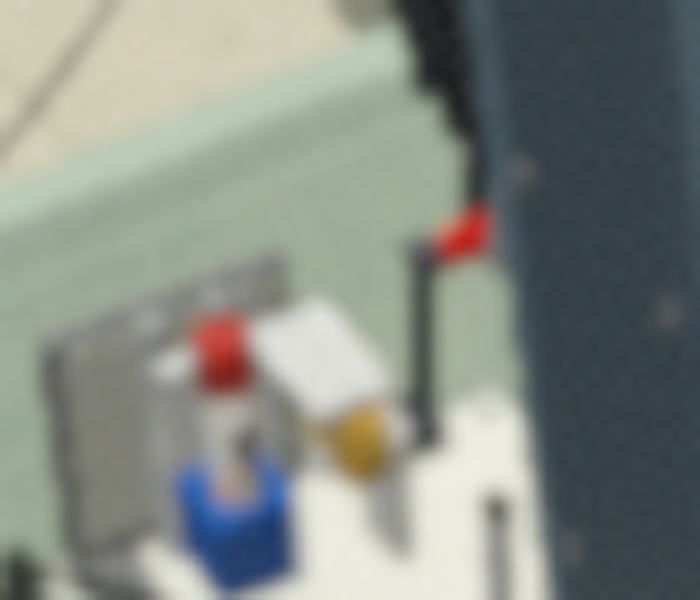

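```bash
cat >> h.py <<'E'
def arm_angle(s,show=False):
    g=s["pixels"].astype(float).mean(2); xs=[];ys=[]
    for y in range(192,206):
        r=g[y,294:306]; x=np.arange(294,306)
        w=np.clip(np.median(np.r_[r[:3],r[-2:]])-r-25,0,None)
        if w.sum()>20: xs.append((w*x).sum()/w.sum()); ys.append(y)
    k,b=np.polyfit(ys,xs,1); res=np.std(np.array(xs)-np.polyval([k,b],ys))
    R=Rn.from_euler('z',YAW).as_matrix()[:2,:2]; c=P0[:2]+R@np.array([.0739,.0])
    def slope(th,y,dx):
        A=c+R@np.array([dx,y]); q=lambda rr:proj(s,[*(A+R@np.array([rr*np.sin(th-1.4),0])),.058+rr*np.cos(th-1.4)])
        a,b=q(.01),q(.065); return (b[0]-a[0])/(b[1]-a[1])
    from scipy.optimize import brentq
    return [brentq(lambda t:slope(t,y,0)-k,.9,1.9) for y in(.024,.030)],k,b,res,len(xs)
E
python3 - <<'E'
from h import *
from cell import *
s=snapshot("scene"); pickle.dump(s,open("s13.pkl","wb")); print(arm_angle(s),read_time_s())
print(proj(s,[.556,.035,.058]),proj(s,[.556,.035,.123]))
E
```

```text
([1.2967778608184533, 1.2913777384984013], np.float64(-0.022904131062660347), np.float64(304.30679753129436), np.float64(0.07793882334025116), 14) 24.275
[300.96439757 206.60374068] [300.22951792 191.21544147]
```

Run:
```python
from h import *
s=pickle.load(open("s13.pkl","rb")); g=s["pixels"].astype(float).mean(2)
for y in range(186,210): print(y,g[y,292:310].round().astype(int))
```

```text
186 [161 160 161 163 164 164 163 162 162 161 158 145 116  90  94  99  89  78]
187 [160 162 161 162 162 161 160 156 155 156 152 136 109  94 105 103  91  79]
188 [159 161 160 161 161 159 150 143 139 138 131 114  93  90 105 107  94  82]
189 [159 160 160 161 158 153 136 118 110 110 103  90  83  91 104 106  96  82]
190 [160 160 160 161 160 150 129  99  86  89  93  97 106 110 115 112  98  85]
191 [160 159 159 160 161 156 135  95  75  86 105 124 138 140 136 126 103  87]
192 [160 158 158 159 160 157 138  98  75 102 132 148 156 157 154 141 118  93]
193 [160 158 158 159 159 157 140  96  78 115 149 160 163 164 161 152 133 101]
194 [159 158 158 162 160 158 139  97  80 120 153 163 164 163 164 159 141 110]
195 [166 162 162 163 163 159 140  97  80 121 155 165 164 164 164 161 146 113]
196 [181 166 163 163 164 161 143  97  79 121 156 166 164 164 163 160 146 112]
197 [200 178 166 161 163 160 143  99  82 123 157 166 164 164 164 161 146 114]
198 [213 195 177 165 163 160 142  97  79 123 157 166 167 165 164 161 148 120]
199 [220 210 194 177 166 162 142  98  80 124 157 166 166 166 165 162 150 126]
200 [222 218 209 192 175 161 141  96  81 124 157 167 166 164 163 162 153 132]
201 [221 222 217 205 184 165 142  97  81 123 156 167 167 164 165 163 158 139]
202 [219 221 221 211 193 171 142  99  80 122 156 166 167 167 166 165 161 144]
203 [217 216 213 207 189 165 137  93  80 122 155 164 167 171 176 175 166 146]
204 [209 198 190 186 174 152 122  85  77 121 154 170 178 187 195 193 179 150]
205 [184 171 161 165 167 153 120  81  77 118 161 189 202 206 206 208 200 173]
206 [151 143 142 154 168 169 143 100  81 118 171 206 220 219 213 216 216 195]
207 [127 127 129 142 166 177 161 118  83 112 171 212 227 228 223 225 226 209]
208 [115 115 118 129 150 166 160 119  81 105 166 210 228 231 230 231 229 215]
209 [109 107 109 116 130 149 145 118 106 133 178 212 227 232 232 233 231 215]
```

```bash
python3 - <<'E'
import re
s=open("h.py").read()
s=s.replace("range(192,206)","range(193,203)").replace("g[y,294:306]; x=np.arange(294,306)","g[y,295:304]; x=np.arange(295,304)").replace("w=np.clip(np.median(np.r_[r[:3],r[-2:]])-r-25,0,None)","w=np.clip(140-r,0,None)")
open("h.py","w").write(s)
E
python3 - <<'E'
from h import *
from cell import *
ex=np.array([np.cos(YAW),np.sin(YAW),0])
print("before",arm_angle(pickle.load(open("s13.pkl","rb"))))
for x in(.0695,.0730):
    line_to((P0+x*ex+np.array([0,0,.0685+.0001])).tolist(),vel=.05)
    f=read_ft_force(); p=read_tool_pos()-P0; xx=p@ex
    fr=[snapshot("scene") for _ in range(3)]; s=fr[0]; s["pixels"]=np.mean([a["pixels"].astype(float) for a in fr],0)
    print("est",round(1.4+np.arcsin((xx-.0739)/.075),3),round(read_time_s(),2),round(read_width(),3),"F",f.round(1),xx.round(4),p[2].round(4),arm_angle(s))
pickle.dump(s,open("s14.pkl","wb"))
cv2.imwrite("pics/lev14.png",cv2.resize(s["pixels"][165:225,258:328,::-1].astype(np.uint8),None,fx=10,fy=10,interpolation=cv2.INTER_CUBIC))
E
```

```text
before ([1.3213268206696858, 1.3158817636901337], np.float64(-0.005331871411561393), np.float64(300.85134623563954), np.float64(0.01752839715549561), 10)
est 1.319 24.68 0.147 F [-8.3 -0.2  3.3] 0.0678 0.0688 ([1.3265897126532926, 1.3211367127538345], np.float64(-0.0016618635647734545), np.float64(300.13082730018084), np.float64(0.009233937665755265), 10)
est 1.373 25.07 0.142 F [-8.6  0.5  6.2] 0.0719 0.0694 ([1.4811414264718412, 1.4757242425987276], np.float64(0.09379298969164661), np.float64(280.72664640170075), np.float64(0.05179550209783905), 10)
```

View pics/lev14.png

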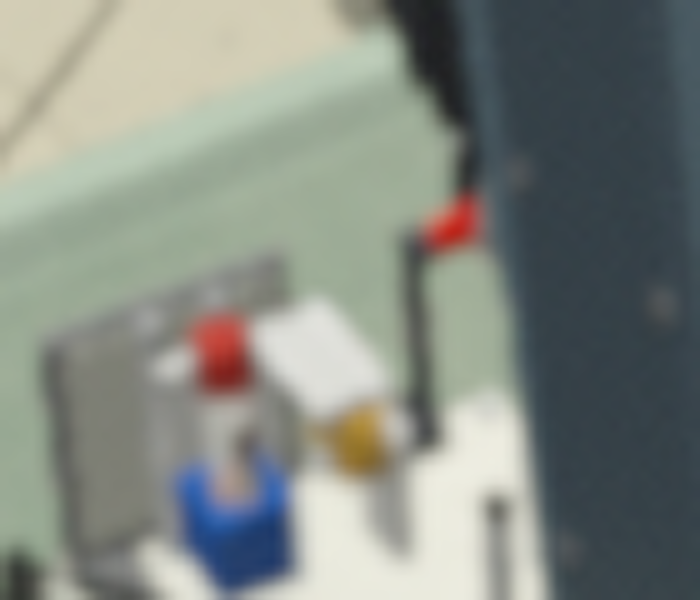

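Run:
```python
from h import *
for n in("s13","s14"):
    s=pickle.load(open(n+".pkl","rb")); g=s["pixels"].astype(float).mean(2)
    for y in range(187,210,1): 
        r=g[y,295:304]; w=np.clip(140-r,0,None); print(n,y,round((w*np.arange(295,304)).sum()/w.sum(),2),end="; ")
    print()
R=Rn.from_euler('z',YAW).as_matrix()[:2,:2]; c=P0[:2]+R@np.array([.0739,.0])
for th in(1.3,1.35,1.4,1.45,1.5):
    print(th,[proj(s,[*(c+R@np.array([r*np.sin(th-1.4),.027])),.058+r*np.cos(th-1.4)]).round(2).tolist() for r in(0,.03,.06,.075)])
```

```text
s13 187 303.0; s13 188 302.57; s13 189 301.3; s13 190 300.85; s13 191 300.53; s13 192 300.05; s13 193 299.85; s13 194 299.8; s13 195 299.81; s13 196 299.81; s13 197 299.79; s13 198 299.78; s13 199 299.78; s13 200 299.77; s13 201 299.78; s13 202 299.81; s13 203 299.72; s13 204 299.54; s13 205 299.53; s13 206 299.85; s13 207 300.05; s13 208 299.66; s13 209 298.22; 
s14 187 302.39; s14 188 301.14; s14 189 300.39; s14 190 299.68; s14 191 299.14; s14 192 298.92; s14 193 298.89; s14 194 298.92; s14 195 299.01; s14 196 299.12; s14 197 299.2; s14 198 299.24; s14 199 299.28; s14 200 299.48; s14 201 299.66; s14 202 299.71; s14 203 299.65; s14 204 299.51; s14 205 299.51; s14 206 299.85; s14 207 300.06; s14 208 299.71; s14 209 298.31; 
1.3 [[300.8, 206.34], [300.92, 199.9], [301.05, 193.25], [301.11, 189.84]]
1.35 [[300.8, 206.34], [300.7, 199.62], [300.58, 192.69], [300.53, 189.15]]
1.4 [[300.8, 206.34], [300.47, 199.36], [300.12, 192.17], [299.95, 188.5]]
1.45 [[300.8, 206.34], [300.24, 199.12], [299.67, 191.69], [299.37, 187.9]]
1.5 [[300.8, 206.34], [300.02, 198.89], [299.21, 191.25], [298.8, 187.35]]
```

Run:
```python
from h import *
from cell import *
def st(l): 
    p=read_tool_pos()-P0; print(l,round(read_time_s(),2),round(read_width(),3),read_ft_force().round(1),read_torque().round(2),p.round(4))
for w in(.16,.175):
    command_gripper(w); st(w)
s=snapshot("scene")
cv2.imwrite("pics/lev15.png",cv2.resize(s["pixels"][165:225,258:328,::-1],None,fx=10,fy=10,interpolation=cv2.INTER_CUBIC))
```

```text
0.16 25.29 0.163 [-6.5  0.3  2.9] [-0.02  1.16 -0.03] [ 0.0727 -0.0045  0.0696]
0.175 25.51 0.174 [-2.7  0.9  2.1] [ 0.03  0.43 -0.04] [ 0.0736 -0.0045  0.0695]
```

View pics/lev15.png

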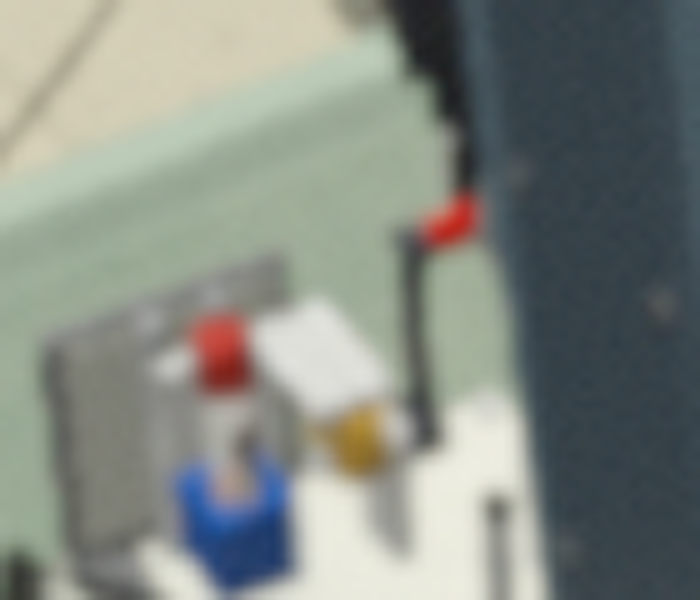

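Run:
```python
from h import *
from cell import *
def st(l): 
    p=read_tool_pos()-P0; print(l,round(read_time_s(),2),round(read_width(),3),read_ft_force().round(1),read_torque().round(2),p.round(4))
ex=np.array([np.cos(YAW),np.sin(YAW),0])
print(line_to((P0+.0737*ex+np.array([0,0,.0635])).tolist(),vel=.03,force_limit=6)); st("down")
command_gripper(.1); st("grip")
fr=[snapshot("scene") for _ in range(3)]; s=fr[0]; s["pixels"]=np.mean([a["pixels"].astype(float) for a in fr],0).round().astype(np.uint8)
print(arm_angle(s)); pickle.dump(s,open("s16.pkl","wb"))
cv2.imwrite("pics/lev16.png",cv2.resize(s["pixels"][165:225,258:328,::-1],None,fx=10,fy=10,interpolation=cv2.INTER_CUBIC))
g=s["pixels"].astype(float).mean(2)
for y in range(188,208): 
    r=g[y,295:304]; w=np.clip(140-r,0,None); print(y,round((w*np.arange(295,304)).sum()/w.sum(),2),end="; ")
```

```text
False
down 25.88 0.176 [-2.3 -0.  -0.9] [-0.03  0.36  0.05] [ 0.0731 -0.0045  0.0628]
grip 26.1 0.155 [-2.  -0.7 -2.7] [0.01 0.42 0.01] [ 0.0732 -0.0044  0.0631]
([1.4411638942479505, 1.4356874778424797], np.float64(0.07107816248022905), np.float64(284.9998280343559), np.float64(0.08547822434474403), 10)
188 300.77; 189 300.15; 190 299.47; 191 298.99; 192 298.83; 193 298.81; 194 298.85; 195 298.89; 196 298.9; 197 298.89; 198 298.95; 199 299.08; 200 299.21; 201 299.29; 202 299.52; 203 299.6; 204 299.49; 205 299.5; 206 299.85; 207 300.05;
```

View pics/lev16.png

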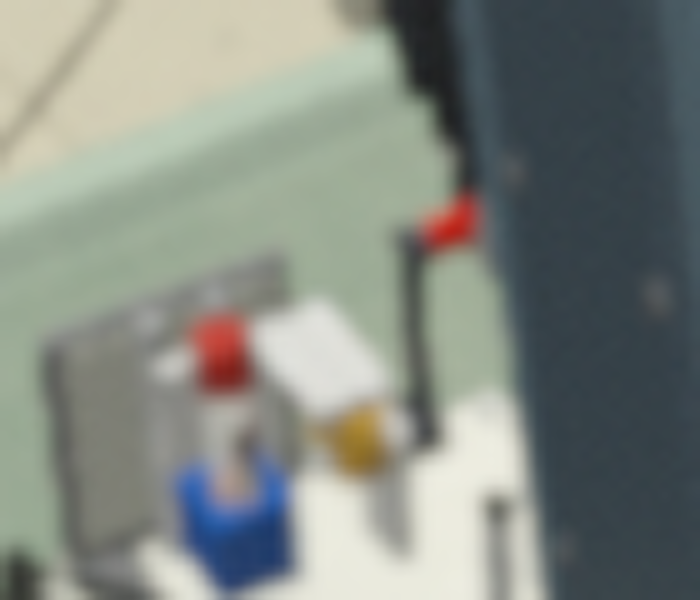

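Run:
```python
from h import *
from cell import *
dwell(.3); print(read_tool_pos()-P0,read_ft_force().round(1),read_width(),read_time_s())
print(close_job())
```

```text
[ 0.07318592 -0.00442638  0.06310998] [-2.9 -0.2 -5.1] 0.1491618534754278 26.55
the job is handed in; nothing more can be done
None
```

I handed the job in at 26.6 s with the dial set first, the lever gripped near upright, and no sign of trouble in the last readings.

- **Dial:** I gripped the knob with the carrier still down, turned it anticlockwise to a bar heading of about 0.13 rad, then let go and lifted clear. The green mark measured 0.10 rad in the top camera and 0.145 rad in the scene camera. The pointer therefore matches the mark to about ±0.03 rad. It still pointed at the mark in a top picture taken when the lever was a third of the way up.

- **Lever:** I gripped the red handle and swung it up. The grip had slid about 7 mm along the fingers, so near the top I loosened it slightly, reseated it and gripped again. At hand-in, the hand position gave a lever angle of about 1.39, against 1.40 for straight up. The pictures gave roughly 1.40 to 1.44, because the lever arm is only a few pixels wide. The tool force was about 6 N, and the hold was steady for the 0.3 s before hand-in.

- **Checks that disagreed:**
  - The fingertips sat about 36 mm higher than the reported TCP. A first closing at the nominal height caught nothing, so I set the heights from the pictures and force-limited descents.
  - The swing also gave more sideways force on the handle than my circle predicted, up to about 18 N.

- **Tube and table items:** I did not touch the tube or the bystanders on purpose. The tube stayed upright in its well in the last picture, but I did not check the bystanders separately.

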